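Sort the bench things into the trays

ROBOT

A 7-joint arm with a two-finger parallel gripper is mounted at the origin on a cart in front of the work surface, level with it; the furniture and walls round the work are solid. World frame = base frame: x ahead of the robot, y to its left, z up, the work surface at z = 0. Lengths are in mm, angles in rad, forces in N, time in s.
With the tool pointing down it reaches from about 400 to 875 mm from the base axis. Payload 4.4 kg.
Tool frame: the origin (TCP) lies on the centre line of the jaws, within the pads' length; the fingertips stand ctrl.nose_length ahead of it and the grasp point (between the pads) lies 6 mm ahead of it (ctrl.nose_length is the distance from the TCP to the fingertips, in mm); z points along the fingers, y is the direction in which the jaws open and shut (so a half turn about z gives the same grasp; the last joint's range is limited). The gripper opens to 85 mm and grips with 20 to 120 N. Pads are 22 mm wide; open, the fingers measure 114 mm over their backs; the gripper's body (76 mm by 85 mm) begins 54 mm behind the grasp point. The pads swing forward as they close: fully open they stand 13 mm farther back than shut.
Start: joints at [-1.182, 0.628, 0.038, 1.517, -0.027, 0.996, -0.02], TCP at [285.514, 583.951, 256.313] pointing down, gripper open.
Joint ranges: [-3.06, 3.06], [-0.37, 2.12], [-1.25, 1.32], [0.18, 2.47], [-1.1, 4.24], [0.23, 1.98], [-2.94, 2.94]. Speed limits (rad/s): [2.57, 2.57, 3.14, 3.14, 3.14, 3.14, 3.14].

INTERFACE

Orientations are given as [roll, pitch, yaw] about the fixed x, y, z axes, in that order (R = Rz(yaw) Ry(pitch) Rx(roll)).
In Python, from cell import ctrl, vision gives the robot as it stands. The module is installed in compiled form; this text tells all that it offers.
- The arm moves only by the shell command python3 -m inch 'ROWS'. ROWS is a JSON object of lists of equal length, an entry for each row: "travel": the shift along the tool's x, y, z in cm, a list of three; "twist": the turn about the tool's z in degrees; "fingers": the finger opening in cm, from 0 to 8.54. A call has exactly 10 rows; each row is the pose to reach, as a shift and turn from the pose commanded when the call began, along the tool's axes at that moment; what a row does not reach only later rows make up. A row lasts 1/12 s, in which the tool goes at most 41.7 mm and 7.16 degrees, less where a joint would pass 70% of its speed; a pose out of reach is approached as far as the arm can. A call with a gripper value outside its range is refused whole. The fingers move at their own pace and stop on an object; the grip force is fixed at half the most. Time passes only in rows, so rows that repeat a pose let the fingers close, or fill a call up. It gives the time, the measured TCP pose, the force and the opening at its end, in the units of the state.
- ctrl.read_state(): the state, without advancing time (a new reading comes with each control period).
- vision.get_image(name): name is "scene" or "top" or "wrist"; returns a dict with "frame" (480x640x3 uint8, red, green, blue), "fx", "fy", "cx", "cy" (pixels), "position" and "orientation" of the camera in the world. Camera axes: x right, y down, z forward; pixel columns grow to the right and rows downward; lengths in mm; the calibration is good to about 2 mm. A picture is of the moment at which its call begins. There is no depth.
- ctrl.finish_job(): hands the job in, once; it reports no verdict.
The state is a dict: "clock": time; "qpos": joint angles; "qd": joint speeds; "tau": joint torques, N m; "eef_pos": TCP position; "tool_rot": TCP orientation; "force": force on the tool from outside, world axes, zero at the start; "torque": the same for the moment, N m; "width": finger opening in mm.
Only numpy, scipy, OpenCV 4.12 (cv2) and the standard library are available. Lean on these libraries where they do the work, as an engineer would, in place of code of your own. Each camera call takes 0.05 s, during which the arm holds its last target.

TASK

Sort the four loose things in front of the trays, each into the tray that already holds one of its kind: small brush and loop tool to the long brush, small pot to the other pot, plywood block to the other wooden block. Put each down gently, without dropping it, on the tray's floor and wholly inside, brush and loop tool flat along the tray's length, pot and block upright. Nothing may lie on anything else, and what is already in the trays must stay where it is.

Things in the scene. Friction and masses are not known exactly. Their poses are not given: they have to be found in the camera images.
- brush_tray: shallow open tray of light wood, the one that already holds the long red brush: tray for slender hand tools; the three trays are alike and are told apart only by what already lies in them. Outside 160 (own x) x 214 (own y) x 20 mm high, walls 5 mm thick, floor top 5 mm above the table, clear inside 150 x 204 mm. Fixed to the table, its own x points roughly away from the robot (yaw up to 0.15 rad). Origin: centre of its underside, on the table, z up
- pot_tray: shallow open tray of light wood, the one that already holds the translucent round pot with the black lid: tray for pots; the three trays are alike and are told apart only by what already lies in them. Outside 160 (own x) x 214 (own y) x 20 mm high, walls 5 mm thick, floor top 5 mm above the table, clear inside 150 x 204 mm. Fixed to the table, its own x points roughly away from the robot (yaw up to 0.15 rad). Origin: centre of its underside, on the table, z up
- block_tray: shallow open tray of light wood, the one that already holds the long flat pine block: tray for wooden blocks; the three trays are alike and are told apart only by what already lies in them. Outside 160 (own x) x 214 (own y) x 20 mm high, walls 5 mm thick, floor top 5 mm above the table, clear inside 150 x 204 mm. Fixed to the table, its own x points roughly away from the robot (yaw up to 0.15 rad). Origin: centre of its underside, on the table, z up
- long_brush: red-handled flat brush that already lies in its tray and stays there, 20 x 180 x 12 mm, lying lengthwise (along the tray's own y) about 58 mm from the tray's middle line on the side near the robot (tray x about -0.058). Origin: centre of its underside; own y along the brush, bristles at -y
- tray_pot: round pot of translucent pale plastic with black lid that already stands in its tray and stays there, diameter 68, height 62 mm, about 55 mm from the tray's centre on its -y (right) side. Origin: centre of its underside, z up
- tray_block: flat pine block that already lies in its tray and stays there, 45 x 110 x 28 mm, lying across the tray (its long own y along the tray's x) about 65 mm from the tray's centre on its -y (right) side. Origin: centre of its underside, z up
- small_brush: short flat brush with blue handle, 14 (x) x 150 (y) x 12 (z) mm, 25 g, lying flat. Origin: centre of its underside; own y along the brush, handle end at +y, bristles at -y. Grip across x (12 mm wide) on the handle, best about 14 mm from the origin toward +y (the balance point). At the start loose on the table in the row between robot and trays.
- loop_tool: clay modelling tool with turned wooden handle and a wire loop at one end, 25 (x, at the loop) x 169 (y) x 13 (z) mm, 30 g, lying flat. Origin: centre of its underside; own y along the tool, handle at +y (from -31 to +85 mm, 12 mm wide), loop at -y. Grip the handle across x, best about 22 mm from the origin toward +y (the balance point). At the start loose on the table in the row between robot and trays.
- small_pot: small round pot, orange-red with a cream lid, diameter 55 (about 52 to 55 to grip), height 49 mm, 120 g, standing upright. Origin: centre of its underside, z up. At the start loose on the table in the row between robot and trays.
- ply_block: block of plywood, 50 (x) x 70 (y) x 50 (z) mm, 100 g. Origin: centre of its underside, z up. Grip across its own x (50 mm). At the start loose on the table in the row between robot and trays.
Things that resemble listed ones, but are neither listed nor needed, are in the scene too. Leave any blue or turquoise look-alike of the ply_block alone.

How it is judged:
By the outcome, as a careful person would: the job done as asked, in the order asked, and still so for the second after the job is handed in, with the robot touching nothing.
It also fails if it takes over 112 s, if anything falls off the work surface, if the arm or the gripper's body presses on something with over 40 N, if the wrist force passes 120 N, or if a joint passes its speed limit or range.

## Working session

There is one attempt and no reset: what is moved stays moved. The work goes in short steps, Python scripts to look and compute and a shell command to move; the robot and the scene stay as the last step left them, time stands still between calls to the robot, and variables do not carry over. Pictures are saved under pics/ and viewed, and the job is handed in when it is done.

```bash
mkdir -p pics
cat > h.py <<'E'
import numpy as np, cv2
from scipy.spatial.transform import Rotation as R
from cell import ctrl, vision
def snap(name,fn):
    im=vision.get_image(name); cv2.imwrite('pics/'+fn,im['frame'][:,:,::-1]); return im
def Rm(o):
    o=np.array(o,float)
    return o if o.shape==(3,3) else (R.from_euler('xyz',o).as_matrix() if o.size==3 else R.from_quat(o).as_matrix())
def px2w(im,u,v,z):
    d=Rm(im['orientation'])@np.array([(u-im['cx'])/im['fx'],(v-im['cy'])/im['fy'],1.])
    p=np.array(im['position'],float); return p+d*(z-p[2])/d[2]
def w2px(im,P):
    c=Rm(im['orientation']).T@(np.array(P,float)-np.array(im['position'],float))
    return np.array([im['fx']*c[0]/c[2]+im['cx'],im['fy']*c[1]/c[2]+im['cy']])
E
python3 - <<'E'
from h import *
for n in('top','scene','wrist'):
    im=snap(n,n+'0.png'); print(n,im['fx'],im['fy'],im['cx'],im['cy'],im['position'],im['orientation'])
s=ctrl.read_state(); print(s, ctrl.nose_length)
E
```

```text
top 490.07841348653545 490.07841348653545 328.0192532204334 244.2057504948407 [ 295.35727791   23.37581411 1070.47561338] [-2.94932779  0.00910441 -1.57747937]
scene 531.4068211617654 531.4068211617654 323.1194468521623 231.68555768008304 [-232.09701816 -708.93894885  646.25191689] [-2.10763066 -0.02189017 -0.7543738 ]
wrist 354.2544978290955 354.2544978290955 323.26264334343705 241.28174261662753 [211.39117366 621.06276062 373.6267517 ] [ 2.81969517e+00 -5.86769637e-04  1.11593389e+00]
{'clock': 0.15, 'qpos': array([-1.18183007,  0.62911343,  0.03847544,  1.51815482, -0.0269985 ,
        0.99632876, -0.0199892 ]), 'qd': array([ 1.90793900e-04, -3.49790807e-03, -3.50994703e-05, -2.89006229e-03,
       -7.37443733e-04,  3.87065674e-04,  1.78559164e-04]), 'tau': array([ 1.38176067e-03, -5.63801658e+01,  1.22805577e+00, -1.93650824e+01,
        1.12554178e-02,  7.41196069e-03, -1.73577359e-05]), 'eef_pos': array([285.29931507, 583.53488148, 255.60865224]), 'tool_rot': array([-3.14010711e+00,  2.39696783e-05,  2.68681578e+00]), 'force': array([-0.40101909,  0.4936274 ,  0.31617309]), 'torque': array([0.03661669, 0.01561157, 0.0146714 ]), 'width': 85.45877586857257} 25.0
```

View pics/top0.png

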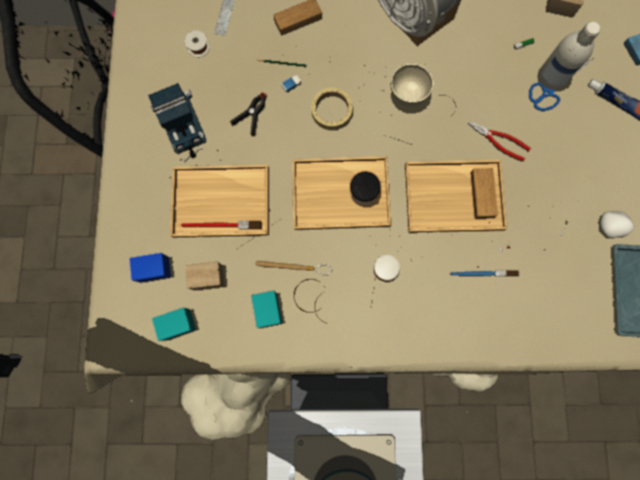

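View pics/scene0.png

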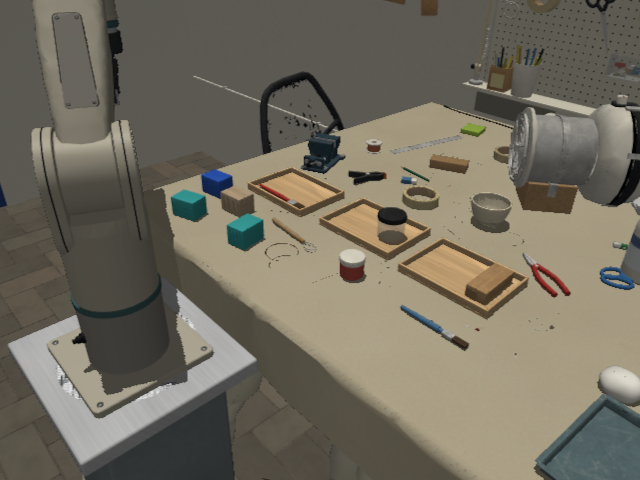

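View pics/wrist0.png

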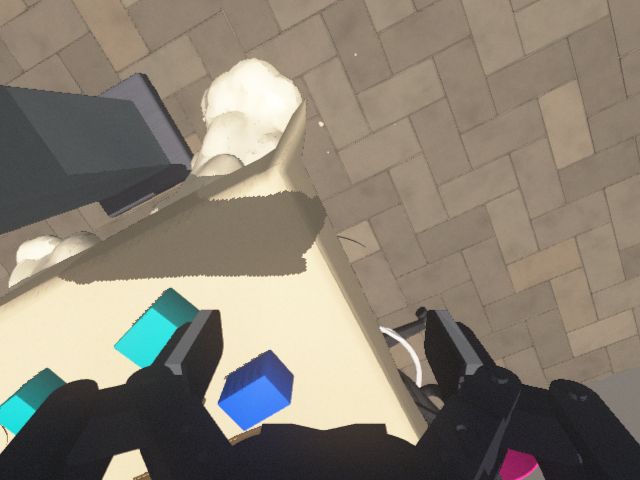

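Run:
```python
from h import *
f=cv2.imread('pics/top0.png')
cv2.imwrite('pics/c1.png',cv2.resize(f[150:350,120:320],None,fx=3,fy=3,interpolation=cv2.INTER_CUBIC)[:600])
cv2.imwrite('pics/c2.png',cv2.resize(f[150:300,280:535],None,fx=3,fy=3,interpolation=cv2.INTER_CUBIC))
```

```text
(no output)
```

View pics/c1.png

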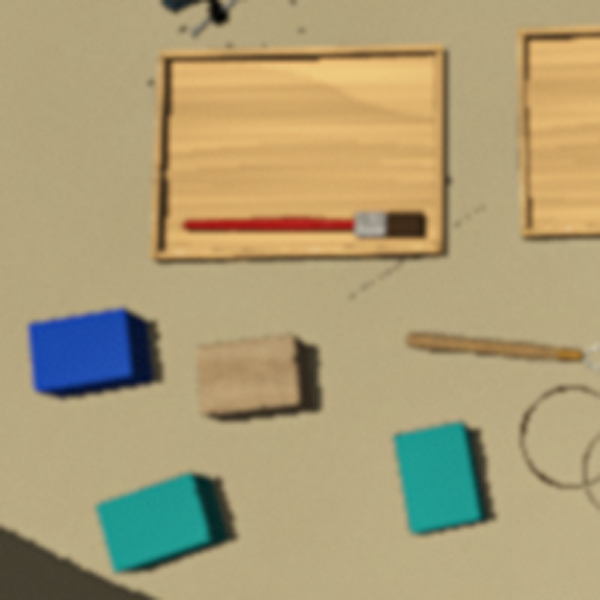

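View pics/c2.png

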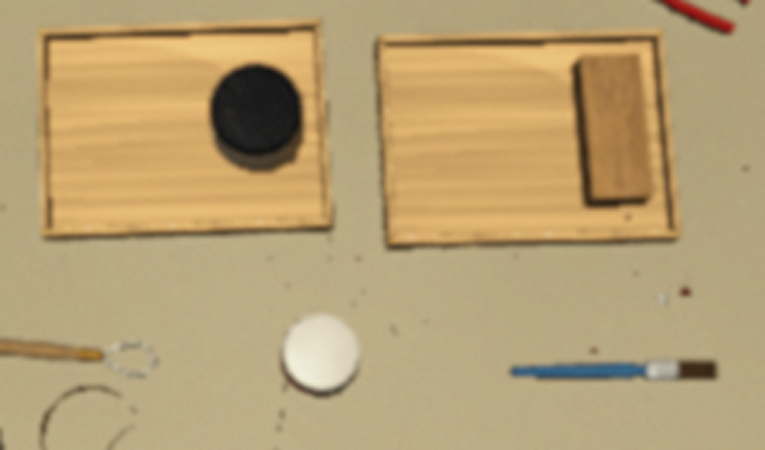

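```bash
cat > m.py <<'E'
from h import *
im=vision.get_image('top')
def c1(p,z): return px2w(im,120+p[0]/3-.33,150+p[1]/3-.33,z)[:2]
def c2(p,z): return px2w(im,280+p[0]/3-.33,150+p[1]/3-.33,z)[:2]
def rect(f,ps,z,n):
    P=np.array([f(p,z) for p in ps]);c=P.mean(0)
    s=[np.linalg.norm(P[i]-P[i-1]) for i in range(4)]
    l=(P[0]-P[1])+(P[3]-P[2]) # +y-ish (image left)
    print(n,'c',c.round(1),'sides',np.round(s,1),'yaw of y',np.arctan2(-l[0],l[1]).round(3))
rect(c1,[(160,50),(446,46),(446,252),(154,259)],20,'brush_tray')
rect(c2,[(40,31),(320,20),(331,228),(44,237)],20,'pot_tray')
rect(c2,[(377,37),(661,32),(678,237),(388,245)],20,'block_tray')
rect(c1,[(197,345),(294,336),(300,404),(203,412)],50,'ply')
rect(c2,[(578,57),(638,55),(649,200),(590,203)],33,'tblock')
def line(a,b,n):
    d=a-b;print(n,'mid',((a+b)/2).round(1),'len',np.linalg.norm(d).round(1),'yaw',np.arctan2(-d[0],d[1]).round(3))
line(c1((408,340),6),c2((157,360),6),'loop'); line(c1((408,340),6),c1((583,355),6),'handle')
line(c2((511,371),6),c2((717,369),6),'sbrush')
line(c1((185,225),11),c1((425,225),11),'lbrush')
print('spot',c2((320,352),49),'r',np.linalg.norm(c2((358,352),49)-c2((320,352),49)))
print('tpot',c2((257,110),62),'r',np.linalg.norm(c2((302,110),62)-c2((257,110),62)))
E
python3 m.py
```

```text
brush_tray c [602.8 271.2] sides [161.1 215.7 158.6 214.1] yaw of y 0.01
pot_tray c [617.8   2.1] sides [159.2 211.1 160.9 210.4] yaw of y 0.027
block_tray c [ 608.7 -251.2] sides [160.1 213.  157.7 211.6] yaw of y 0.014
ply c [431.7 295.5] sides [47.7 68.4 48.4 67.8] yaw of y 0.08
tblock c [ 610.5 -312.3] sides [111.2  44.3 110.4  42.8] yaw of y 0.034
loop mid [453.8 107.2] len 168.5 yaw -0.096
handle mid [455.8 126.9] len 128.9 yaw -0.094
sbrush mid [ 435.8 -308.9] len 149.5 yaw 0.002
lbrush mid [547.9 268.7] len 178.3 yaw -0.009
spot [444.41388564 -90.92078577] r 26.593184381249277
tpot [617.47900459 -49.61884331] r 32.13303131254593
```

```bash
cat > go.py <<'E'
import sys
from h import *
# usage go.py x y z yaw(rad)
x,y,z,yaw=map(float,sys.argv[1:5])
s=ctrl.read_state(); M=Rm(s['tool_rot']); d=M.T@(np.array([x,y,z])-s['eef_pos'])
M2=R.from_euler('xyz',[np.pi,0,yaw]).as_matrix(); rv=R.from_matrix(M.T@M2).as_rotvec(degrees=True)
print('t',round(s['clock'],2),'pos',s['eef_pos'].round(1),'rot',s['tool_rot'].round(3),'w',s['width'].round(1),'F',s['force'].round(1))
print('travel cm',(d/10).round(2),'norm',np.linalg.norm(d).round(1),'rotvec deg',rv.round(2))
E
python3 go.py 450 250 220 1.5708
```

```text
Traceback (most recent call last):
  File "go.py", line 7, in <module>
    print('t',round(s['clock'],2),'pos',s['eef_pos'].round(1),'rot',s['tool_rot'].round(3),'w',s['width'].round(1),'F',s['force'].round(1))
                                                                                               ^^^^^^^^^^^^^^^^
AttributeError: 'float' object has no attribute 'round'
```

```bash
sed -i "s/s\['width'\].round(1)/round(s['width'],1)/" go.py; python3 go.py 450 250 220 1.5708
```

```text
t 0.2 pos [285.3 583.6 255.7] rot [-3.14  -0.     2.687] w 85.4 F [-0.1 -0.5 -0.4]
travel cm [-29.45 -22.73   3.6 ] norm 373.8 rotvec deg [-6.000e-02  4.000e-02  6.394e+01]
```

```bash
python3 -m inch '{"travel":[[-1.5,-1.1,0.2],[-4.5,-3.5,0.5],[-8,-6.2,1],[-11.5,-8.9,1.4],[-15,-11.6,1.8],[-18.5,-14.3,2.2],[-22,-17,2.7],[-25.5,-19.7,3.1],[-28,-21.6,3.4],[-29.4,-22.7,3.6]],"twist":[5,12,19,26,33,40,47,54,60,63.9],"fingers":[6,5,4,3,3,3,3,3,3,3]}'; python3 go.py 436 -295 150 1.5708
```

```text
clock: 1.03
eef_pos: [451.7, 245.8, 220.3]
tool_rot: [3.141, 0.002, 1.562]
force: [-0.3, -0.6, 0.0]
width: 30.1
t 1.03 pos [451.7 245.8 220.3] rot [3.141e+00 2.000e-03 1.562e+00] w 30.1 F [-0.3 -0.6  0. ]
travel cm [-54.08  -1.08   7.15] norm 545.6 rotvec deg [ 0.06  0.13 -0.53]
```

```bash
python3 -m inch '{"travel":[[-2,0,0],[-5.5,0,0.5],[-9.5,-0.2,1],[-13.5,-0.3,1.5],[-17.5,-0.4,2],[-21.5,-0.5,2.5],[-25.5,-0.6,3],[-29.5,-0.7,3.5],[-33.5,-0.8,4],[-37.5,-0.9,4.5]],"twist":[0,0,0,0,0,0,0,0,0,0],"fingers":[3,3,3,3,3,3,3,3,3,3]}'; python3 go.py 436 -295 150 1.5708
```

```text
clock: 1.87
eef_pos: [440.9, -125.9, 175.1]
tool_rot: [3.141, -0.0, 1.572]
force: [1.3, 1.1, 0.3]
width: 30.1
t 1.87 pos [ 440.9 -125.9  175.1] rot [ 3.141 -0.     1.572] w 30.1 F [1.3 1.1 0.3]
travel cm [-16.91  -0.51   2.51] norm 171.0 rotvec deg [ 0.02 -0.01  0.06]
```

```bash
python3 -m inch '{"travel":[[-3,-0.1,0.5],[-6.5,-0.2,1],[-10,-0.3,1.5],[-13,-0.4,2],[-15.5,-0.5,2.4],[-16.6,-0.5,2.5],[-16.9,-0.5,2.5],[-16.9,-0.5,2.5],[-16.9,-0.5,2.5],[-16.9,-0.5,2.5]],"twist":[0,0,0,0,0,0,0,0,0,0],"fingers":[3,3,3,3,3,3,3,3,3,3]}'; python3 go.py 436 -295 28 1.5708
python3 - <<'E'
from h import *
snap('wrist','w1.png')
E
```

```text
clock: 2.7
eef_pos: [436.8, -291.0, 150.4]
tool_rot: [-3.142, -0.001, 1.574]
force: [0.4, 0.5, 0.0]
width: 30.1
t 2.7 pos [ 436.8 -291.   150.4] rot [-3.142e+00 -1.000e-03  1.574e+00] w 30.1 F [0.4 0.5 0. ]
travel cm [-0.42 -0.08 12.24] norm 122.5 rotvec deg [-0.   -0.08  0.2 ]
```

View pics/w1.png

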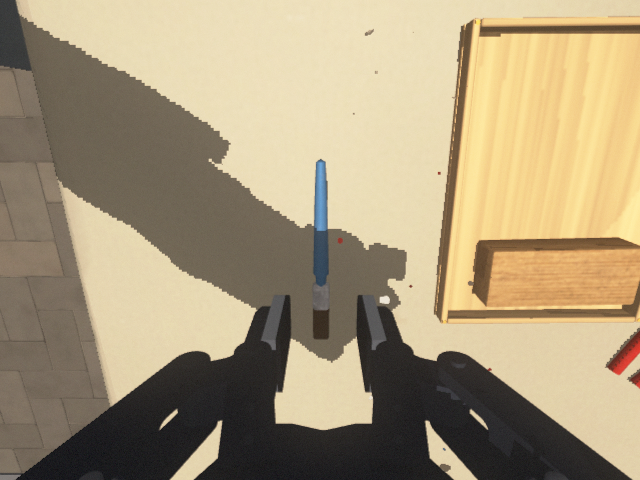

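```bash
python3 - <<'E'
from h import *
im=vision.get_image('wrist'); print(px2w(im,320,160,6),px2w(im,321,338,6),px2w(im,322,285,6)); print(w2px(im,[436,-295,9]), im['position'],im['orientation'])
E
python3 go.py 436 -295 28 1.5708
```

```text
[ 433.66186312 -232.80182622    6.        ] [ 434.6042689 -382.4167778    6.       ] [ 435.34627226 -332.44452918    6.        ]
[322.9453533 242.5669883] [ 435.95501805 -208.05819873  268.69736382] [2.82216884e+00 3.80484847e-05 3.45230574e-03]
t 2.8 pos [ 436.8 -291.4  150.5] rot [ 3.141e+00 -1.000e-03  1.574e+00] w 29.6 F [-0.4 -1.1 -0.1]
travel cm [-0.37 -0.08 12.25] norm 122.5 rotvec deg [ 0.01 -0.05  0.19]
```

```bash
python3 -m inch '{"travel":[[0,0,1],[-0.1,-0.1,3],[-0.2,-0.2,5.5],[-0.2,-0.2,8],[-0.2,-0.2,9.2],[-0.2,-0.2,9.8],[-0.2,-0.2,10],[-0.2,-0.2,10],[-0.2,-0.2,10],[-0.2,-0.2,10]],"twist":[0,0,0,0,0,0,0,0,0,0],"fingers":[3,3,3,3,3,3,3,3,3,3]}'
python3 - <<'E'
from h import *
im=snap('scene','s1.png'); f=cv2.imread('pics/s1.png'); 
u,v=w2px(im,[435,-294,10]).astype(int);print(u,v)
s=ctrl.read_state();p=s['eef_pos'];print(p,s['width'])
for dz in(0,19,25,38):print(dz,w2px(im,p-[0,0,dz]))
x0,y0=u-70,v-70; cv2.imwrite('pics/s1c.png',cv2.resize(f[y0:y0+120,x0:x0+140],None,fx=5,fy=5,interpolation=cv2.INTER_CUBIC));print(x0,y0)
E
```

```text
clock: 3.63
eef_pos: [434.9, -295.5, 51.2]
tool_rot: [3.14, 0.001, 1.572]
force: [0.2, -0.6, -0.3]
width: 29.9
425 319
[ 434.8856497  -295.42143129   51.1771515 ] 29.872925684351614
0 [428.38478592 302.32921415]
19 [427.09966982 310.58388191]
25 [426.69918729 313.1562956 ]
38 [425.84009935 318.67446273]
355 249
```

View pics/s1c.png

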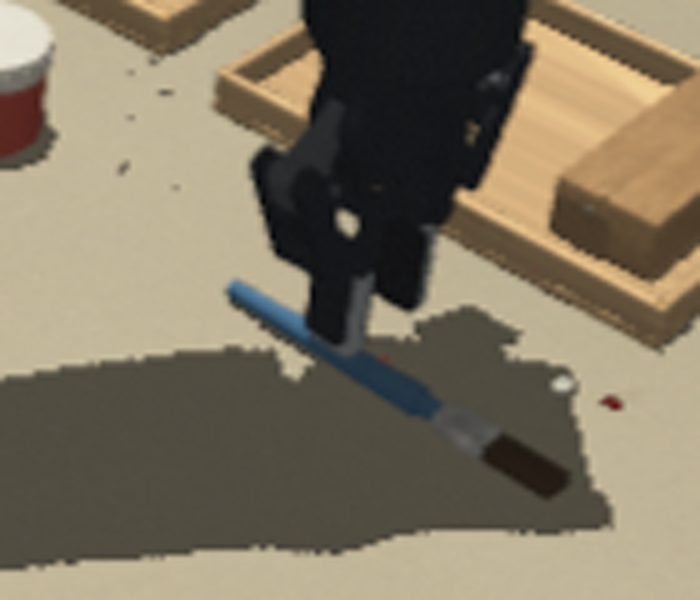

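```bash
python3 -m inch '{"travel":[[0,0,0.5],[0,0.05,1],[0,0.05,1.5],[0,0.05,1.9],[0,0.05,2.1],[0,0.05,2.1],[0,0.05,2.1],[0,0.05,2.1],[0,0.05,2.1],[0,0.05,2.1]],"twist":[0,0,0,0,0,0,0,0,0,0],"fingers":[3,3,3,3,3,3,3,2.2,1.6,1]}'; python3 -m inch '{"travel":[[0,0,0],[0,0,0],[0,0,0],[0,0,0],[0,0,0],[0,0,-0.3],[0,0,-0.6],[0,0,-1],[0,0,-1.5],[0,0,-2]],"twist":[0,0,0,0,0,0,0,0,0,0],"fingers":[0.4,0,0,0,0,0,0,0,0,0]}'
python3 - <<'E'
from h import *
im=snap('scene','s2.png'); f=cv2.imread('pics/s2.png'); 
cv2.imwrite('pics/s2c.png',cv2.resize(f[249:369,355:495],None,fx=4,fy=4,interpolation=cv2.INTER_CUBIC))
snap('wrist','w2.png')
E
```

```text
clock: 4.52
eef_pos: [434.9, -295.2, 29.6]
tool_rot: [3.141, 0.0, 1.572]
force: [0.2, -0.3, -0.0]
width: 11.0
clock: 5.35
eef_pos: [434.8, -295.1, 49.7]
tool_rot: [-3.141, -0.0, 1.572]
force: [0.2, 0.2, 0.5]
width: 10.3
```

View pics/s2c.png

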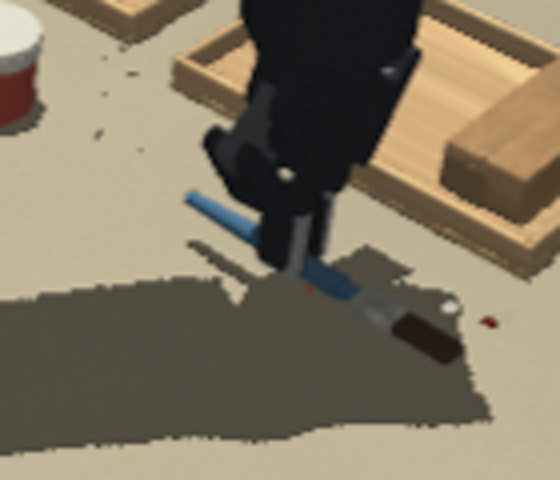

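View pics/w2.png

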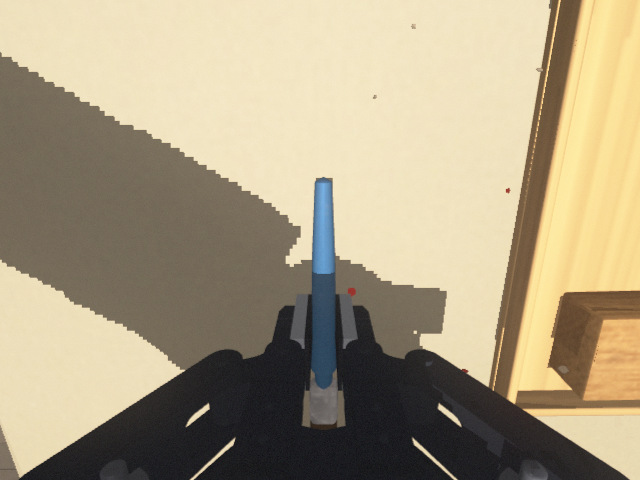

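```bash
python3 go.py 603 284.5 130 1.578; python3 -m inch '{"travel":[[0,0,-1.5],[0.5,0.2,-4],[2,0.6,-6.5],[5,1.5,-8],[8.5,2.5,-8],[12.2,3.5,-8],[16,4.6,-8],[19.8,5.7,-8],[23.6,6.8,-8],[27.4,7.9,-8]],"twist":[0,0,0,0,0,0,0,0,0,0],"fingers":[0,0,0,0,0,0,0,0,0,0]}';python3 go.py 603 284.5 130 1.578
```

```text
t 5.45 pos [ 435.3 -295.5   50.2] rot [3.140e+00 1.000e-03 1.572e+00] w 10.2 F [0.8 0.3 0.2]
travel cm [57.98 16.83 -8.01] norm 609.0 rotvec deg [ 0.08  0.05 -0.37]
clock: 6.28
eef_pos: [513.7, -19.1, 129.4]
tool_rot: [-3.142, -0.0, 1.571]
force: [-0.1, -0.2, -0.2]
width: 10.5
t 6.28 pos [513.7 -19.1 129.4] rot [-3.142 -0.     1.571] w 10.5 F [-0.1 -0.2 -0.2]
travel cm [30.36  8.95 -0.06] norm 316.5 rotvec deg [-0.   -0.   -0.38]
```

```bash
python3 -m inch '{"travel":[[3.8,1.1,0],[7.6,2.2,0],[11.4,3.3,0],[15.2,4.4,0],[19,5.5,0],[22.8,6.7,0],[26.2,7.8,0],[28.8,8.5,0],[30.1,8.9,0],[30.4,8.9,0]],"twist":[0,0,0,0,0,0,0,0,0,0],"fingers":[0,0,0,0,0,0,0,0,0,0]}';python3 -m inch '{"travel":[[0,0,0],[0,0,0],[0,0,0.5],[0,0,1.5],[0,0,2.5],[0,0,3.5],[0,0,4.3],[0,0,5],[0,0,5],[0,0,5]],"twist":[0,0,0,0,0,0,0,0,0,0],"fingers":[0,0,0,0,0,0,0,0,0,0]}';python3 go.py 603 284.5 35 1.578
python3 - <<'E'
from h import *
snap('wrist','w3.png'); snap('top','t3.png')
E
```

```text
clock: 7.12
eef_pos: [602.1, 287.6, 128.7]
tool_rot: [3.141, -0.002, 1.577]
force: [-0.1, 0.6, -0.4]
width: 10.4
clock: 7.95
eef_pos: [602.1, 282.8, 78.6]
tool_rot: [-3.141, 0.001, 1.571]
force: [0.4, -0.1, 0.2]
width: 10.2
t 7.95 pos [602.1 282.8  78.6] rot [-3.141e+00  1.000e-03  1.571e+00] w 10.2 F [ 0.4 -0.1  0.2]
travel cm [0.17 0.1  4.36] norm 43.6 rotvec deg [-0.06  0.03 -0.37]
```

View pics/w3.png

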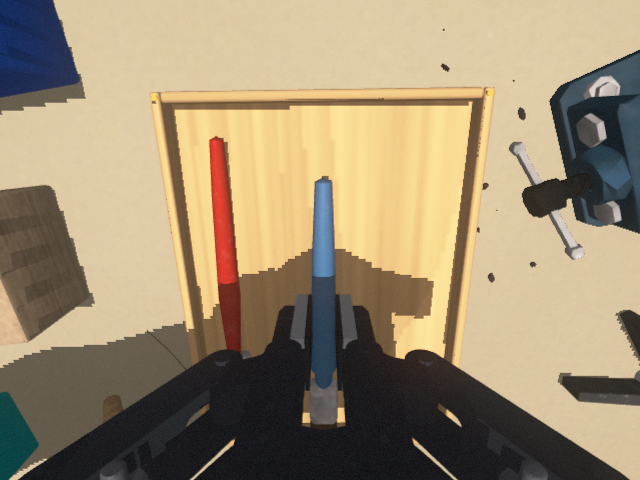

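View pics/t3.png

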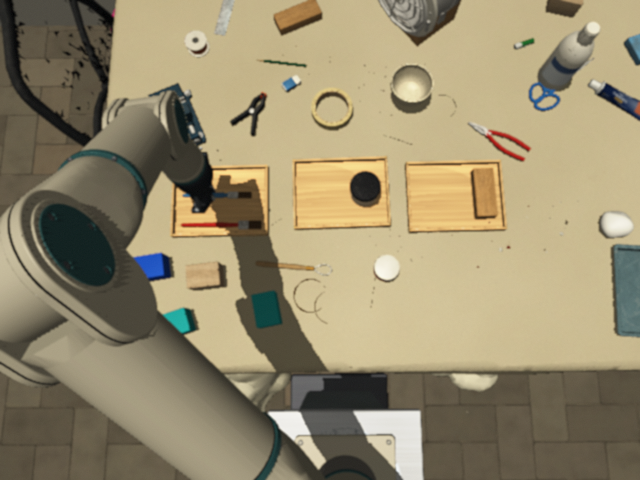

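```bash
python3 -m inch '{"travel":[[0.1,0.1,0.7],[0.1,0.1,1.5],[0.1,0.1,2.3],[0.1,0.1,3],[0.1,0.1,3.6],[0.1,0.1,4],[0.1,0.1,4.2],[0.1,0.1,4.3],[0.1,0.1,4.4],[0.1,0.1,4.4]],"twist":[0,0,0,0,0,0,0,0,0,0],"fingers":[0,0,0,0,0,0,0,0,0,0]}';python3 go.py 603 284.5 100 1.578
```

```text
clock: 8.88
eef_pos: [603.5, 284.0, 35.4]
tool_rot: [3.141, -0.0, 1.572]
force: [-0.4, 0.5, -0.0]
width: 10.2
t 8.88 pos [603.5 284.   35.4] rot [ 3.141 -0.     1.572] w 10.2 F [-0.4  0.5 -0. ]
travel cm [ 0.05 -0.05 -6.46] norm 64.6 rotvec deg [ 0.01 -0.01 -0.37]
```

```bash
python3 -m inch '{"travel":[[0,0,0.04],[0,0,0.08],[0,0,0.08],[0,0,0.08],[0,0,0.08],[0,0,0.08],[0,0,0.08],[0,0,0.08],[0,0,0],[0,0,-0.5]],"twist":[0,0,0,0,0,0,0,0,0,0],"fingers":[0,0,0,1.2,1.4,1.6,1.9,2.2,2.4,2.4]}';python3 -m inch '{"travel":[[0,0,-1],[0,0,-2.5],[0,0,-5],[0,0,-7.5],[0,0,-9],[0,0,-9],[0,0,-9],[0,0,-9],[0,0,-9],[0,0,-9]],"twist":[0,0,0,0,0,0,0,0,0,0],"fingers":[2.4,2.4,2.4,2.4,3,3,3,3,3,3]}'
python3 - <<'E'
from h import *
snap('wrist','w4.png'); im=snap('scene','s4.png')
E
python3 go.py 456 129 130 1.475
```

```text
clock: 9.72
eef_pos: [602.7, 283.8, 39.7]
tool_rot: [-3.14, 0.001, 1.572]
force: [-0.4, 0.7, -1.4]
width: 23.9
clock: 10.55
eef_pos: [602.7, 283.8, 129.2]
tool_rot: [-3.14, 0.001, 1.572]
force: [-0.4, 0.3, -0.0]
width: 30.3
t 10.65 pos [602.9 283.8 129.4] rot [-3.140e+00  1.000e-03  1.571e+00] w 30.0 F [ 0.3  0.2 -0.4]
travel cm [-15.47 -14.7   -0.03] norm 213.4 rotvec deg [-0.08  0.05  5.53]
```

View pics/w4.png

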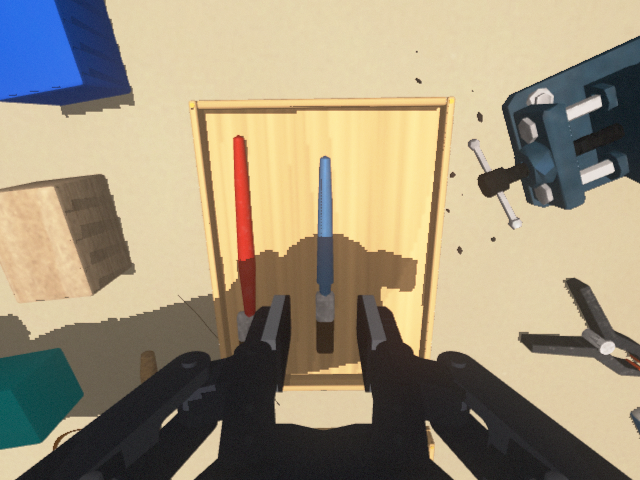

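```bash
python3 -m inch '{"travel":[[-1,-1,0],[-3,-2.8,0],[-5.5,-5.2,0],[-8.2,-7.8,0],[-11,-10.4,0],[-13.4,-12.7,0],[-15,-14.2,0],[-15.5,-14.7,0],[-15.5,-14.7,0],[-15.5,-14.7,0]],"twist":[0,1,2,3,4,5,5.5,5.5,5.5,5.5],"fingers":[3,3,3,3,3,3,3,3,3,3]}'
python3 - <<'E'
from h import *
im=snap('wrist','w5.png')
print(w2px(im,[455.9,129.1,9]))
E
python3 go.py 456 129 29.5 1.475
```

```text
clock: 11.48
eef_pos: [457.7, 129.6, 130.4]
tool_rot: [3.14, -0.001, 1.476]
force: [-0.3, 0.2, -0.4]
width: 30.5
[321.80405974 247.06682851]
t 11.53 pos [458.  130.1 130.3] rot [ 3.140e+00 -1.000e-03  1.477e+00] w 30.3 F [ 0.7  0.2 -0.1]
travel cm [-0.14 -0.21 10.08] norm 100.8 rotvec deg [ 0.1  -0.06  0.1 ]
```

View pics/w5.png

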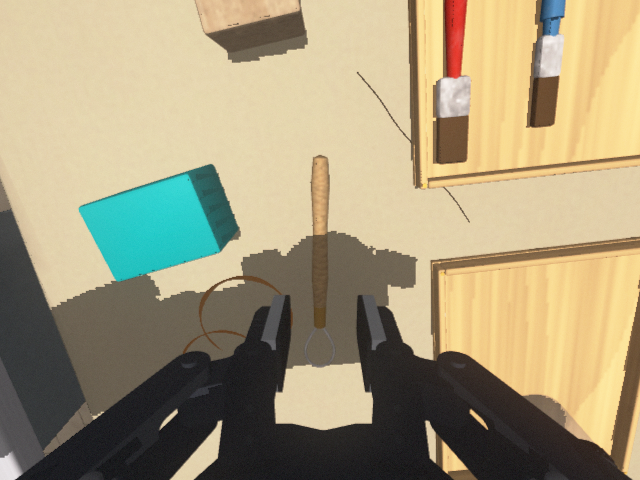

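```bash
python3 -m inch '{"travel":[[0,0,1],[-0.1,-0.1,3],[-0.1,-0.2,5.5],[-0.1,-0.2,7.5],[-0.1,-0.2,8.8],[-0.1,-0.2,9.5],[-0.1,-0.2,9.9],[-0.1,-0.2,10.1],[-0.1,-0.2,10.1],[-0.1,-0.2,10.1]],"twist":[0,0,0,0,0,0,0,0,0,0],"fingers":[3,3,3,3,3,3,3,3,3,3]}';python3 -m inch '{"travel":[[0,0,0],[0,0,0],[0,0,0],[0,0,0],[0,0,0],[0,0,0],[0,0,0],[0,0,0],[0,0,0],[0,0,0]],"twist":[0,0,0,0,0,0,0,0,0,0],"fingers":[2.6,2.2,1.8,1.4,1,0.6,0,0,0,0]}'
```

```text
clock: 12.37
eef_pos: [455.4, 129.2, 28.8]
tool_rot: [3.141, -0.0, 1.477]
force: [0.1, 0.5, -0.0]
width: 29.8
clock: 13.2
eef_pos: [454.7, 128.2, 29.7]
tool_rot: [3.141, -0.001, 1.475]
force: [-0.3, 1.3, 6.0]
width: 10.7
```

```bash
python3 -m inch '{"travel":[[0,0,-0.3],[0,0,-1],[0,0,-2.2],[0,0,-4],[0,0,-6],[0,0,-8],[0,0,-9.5],[0,0,-10],[0,0,-10],[0,0,-10]],"twist":[0,0,0,0,0,0,0,0,0,0],"fingers":[0,0,0,0,0,0,0,0,0,0]}'
python3 - <<'E'
from h import *
im=snap('wrist','w6.png')
E
python3 go.py 640 292.5 120 1.58
```

```text
clock: 14.03
eef_pos: [454.2, 128.3, 129.2]
tool_rot: [-3.141, -0.0, 1.476]
force: [-0.3, -0.4, 0.4]
width: 10.6
t 14.08 pos [453.9 128.2 128.7] rot [-3.14   0.     1.476] w 10.9 F [ 0.1  0.7 -0.4]
travel cm [18.13 16.97  0.85] norm 248.5 rotvec deg [-0.06  0.01 -5.97]
```

View pics/w6.png

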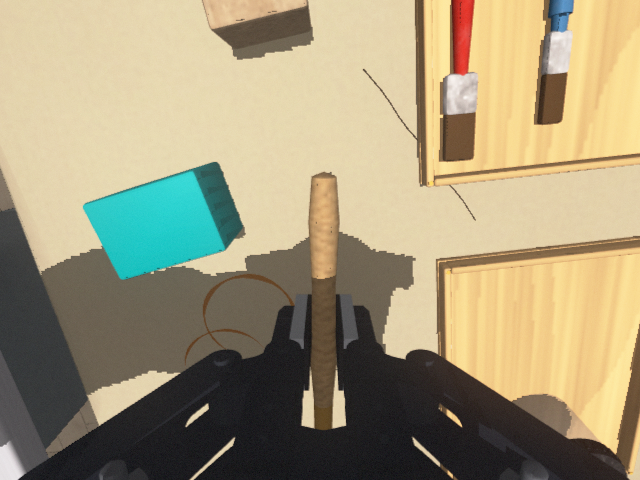

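View pics/s4.png

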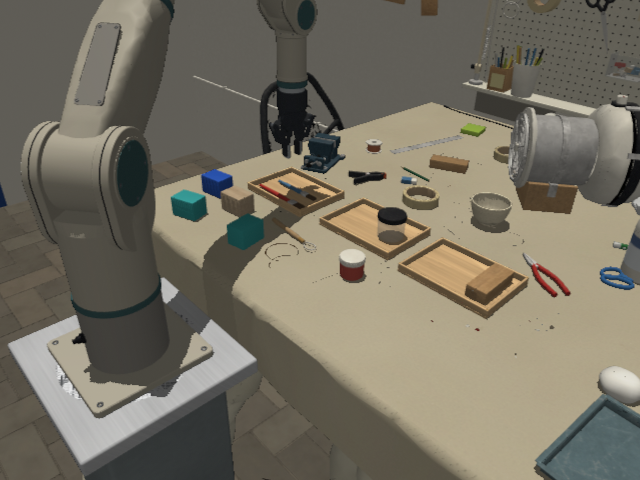

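```bash
python3 -m inch '{"travel":[[1.2,1.1,0],[3.4,3.2,0],[6.2,5.8,0],[9.2,8.6,0],[12.2,11.4,0.3],[15,14,0.6],[17.2,16.1,0.8],[18.1,17,0.8],[18.1,17,0.8],[18.1,17,0.8]],"twist":[0,-1,-2,-3,-4,-5,-6,-6,-6,-6],"fingers":[0,0,0,0,0,0,0,0,0,0]}'; python3 go.py 640 292.5 35.5 1.58
```

```text
clock: 14.92
eef_pos: [640.0, 291.4, 119.1]
tool_rot: [-3.139, 0.002, 1.58]
force: [-0.4, -1.0, 0.1]
width: 11.0
t 14.92 pos [640.  291.4 119.1] rot [-3.139e+00  2.000e-03  1.580e+00] w 11.0 F [-0.4 -1.   0.1]
travel cm [0.12 0.03 8.36] norm 83.6 rotvec deg [-0.18  0.09  0.01]
```

```bash
python3 -m inch '{"travel":[[0,0,0.5],[0,0,1.5],[0,0,3],[0,0,4.3],[0,0,5],[0,0,5.5],[0,0,5.5],[0,0,5.5],[0,0,5.5],[0,0,5.5]],"twist":[0,0,0,0,0,0,0,0,0,0],"fingers":[0,0,0,0,0,0,0,0,0,0]}'
python3 - <<'E'
from h import *
im=snap('wrist','w7.png')
E
python3 go.py 640 292.5 35.3 1.58
```

```text
clock: 15.75
eef_pos: [641.4, 292.2, 67.0]
tool_rot: [3.14, -0.0, 1.58]
force: [0.9, -0.9, 0.5]
width: 11.2
t 15.8 pos [641.3 292.3  67.1] rot [ 3.14e+00 -1.00e-03  1.58e+00] w 10.8 F [ 0.9  0.4 -0.4]
travel cm [ 0.02 -0.14  3.17] norm 31.8 rotvec deg [ 0.07 -0.03  0.02]
```

View pics/w7.png

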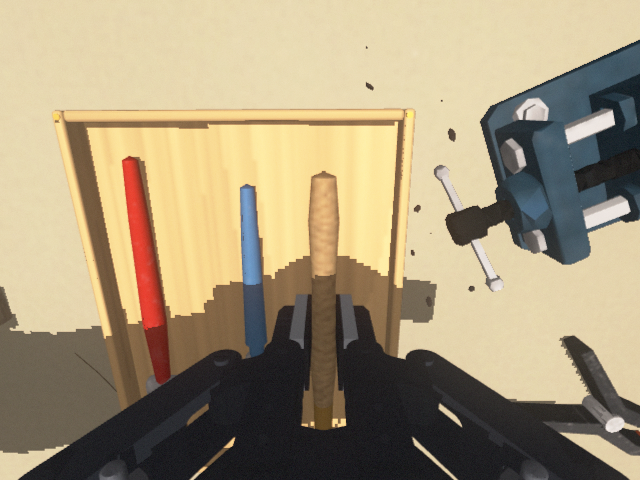

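```bash
python3 -m inch '{"travel":[[0,0,0.6],[0,-0.1,1.3],[0,-0.1,2],[0,-0.1,2.5],[0,-0.1,2.8],[0,-0.1,3],[0,-0.1,3.1],[0,-0.1,3.2],[0,-0.1,3.2],[0,-0.1,3.2]],"twist":[0,0,0,0,0,0,0,0,0,0],"fingers":[0,0,0,0,0,0,0,0,0,0]}'
```

```text
clock: 16.63
eef_pos: [639.8, 292.0, 34.8]
tool_rot: [-3.141, -0.0, 1.58]
force: [-3.2, -0.5, 3.7]
width: 10.4
```

Contact with the floor; release slowly.

```bash
python3 -m inch '{"travel":[[0,0,0],[0,0,0],[0,0,0],[0,0,0],[0,0,0],[0,0,0],[0,0,0],[0,0,-0.1],[0,0,-0.4],[0,0,-0.9]],"twist":[0,0,0,0,0,0,0,0,0,0],"fingers":[0.9,1.1,1.3,1.5,1.7,2,2.2,2.4,2.4,2.4]}';python3 -m inch '{"travel":[[0,0,-1],[0,0,-2.5],[0,0,-5],[0,0,-7.5],[0,0,-9],[0,0,-9],[0,0,-9],[0,0,-9],[0,0,-9],[0,0,-9]],"twist":[0,0,0,0,0,0,0,0,0,0],"fingers":[2.4,2.4,2.4,2.4,3,4,5,6,7,7]}'
python3 - <<'E'
from h import *
snap('wrist','w8.png')
E
python3 go.py 444.4 -90.9 150 1.571
```

```text
clock: 17.47
eef_pos: [639.5, 291.9, 43.1]
tool_rot: [-3.141, 0.0, 1.58]
force: [0.0, 0.3, 0.8]
width: 23.8
clock: 18.3
eef_pos: [639.0, 291.8, 131.8]
tool_rot: [-3.139, 0.001, 1.58]
force: [-0.4, 0.4, 0.4]
width: 69.9
t 18.35 pos [639.2 291.9 132. ] rot [-3.14e+00  1.00e-03  1.58e+00] w 70.0 F [-0.2  0.2 -0.3]
travel cm [-38.09 -19.84  -1.73] norm 429.8 rotvec deg [-0.11  0.05  0.52]
```

View pics/w8.png

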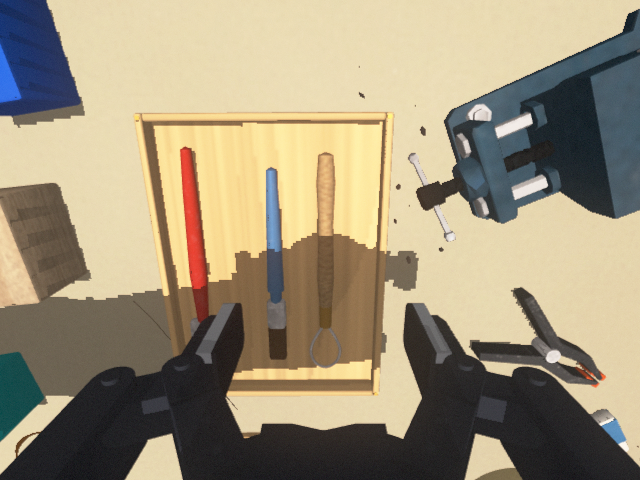

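```bash
python3 -m inch '{"travel":[[-1.5,-0.8,-0.3],[-4.5,-2.3,-0.9],[-8,-4.2,-1.7],[-11.5,-6,-1.7],[-15,-7.8,-1.7],[-18.5,-9.6,-1.7],[-22,-11.5,-1.7],[-25.5,-13.3,-1.7],[-29,-15.1,-1.7],[-32.5,-16.9,-1.7]],"twist":[0,0,0,0,0,0.5,0.5,0.5,0.5,0.5],"fingers":[7,7,7,7,7,7,7,7,7,7]}'; python3 go.py 444.4 -90.9 150 1.571
```

```text
clock: 19.18
eef_pos: [472.7, -35.9, 150.0]
tool_rot: [-3.141, 0.0, 1.572]
force: [0.9, -0.5, -0.1]
width: 69.9
t 19.18 pos [472.7 -35.9 150. ] rot [-3.141  0.     1.572] w 69.9 F [ 0.9 -0.5 -0.1]
travel cm [-5.49 -2.83  0.01] norm 61.8 rotvec deg [-0.03  0.02  0.05]
```

```bash
python3 -m inch '{"travel":[[-2.5,-1.3,0],[-4.3,-2.2,0],[-5.3,-2.7,0],[-5.5,-2.8,0],[-5.5,-2.8,0],[-5.5,-2.8,0],[-5.5,-2.8,0],[-5.5,-2.8,0],[-5.5,-2.8,0],[-5.5,-2.8,0]],"twist":[0,0,0,0,0,0,0,0,0,0],"fingers":[7,7,7,7,7,7,7,7,7,7]}'
python3 - <<'E'
from h import *
im=snap('wrist','w9.png'); print(w2px(im,[444.4,-90.9,49]))
for z in (49,):
  for a in range(0,360,90):
    r=np.radians(a);print(w2px(im,[444.4+27*np.cos(r),-90.9+27*np.sin(r),z]))
E
python3 go.py 444.4 -90.9 34 1.571
```

```text
clock: 20.02
eef_pos: [446.2, -88.9, 150.2]
tool_rot: [-3.142, -0.0, 1.573]
force: [0.4, -0.2, 1.6]
width: 70.2
[321.5069148  258.96819822]
[362.20187274 259.04361806]
[321.52171218 219.55680513]
[280.80801988 258.89277108]
[321.49315091 295.62697223]
t 20.07 pos [446.1 -89.1 150.2] rot [-3.142 -0.     1.573] w 69.8 F [-0.5 -0.8  0.4]
travel cm [-0.19 -0.17 11.62] norm 116.3 rotvec deg [-0.   -0.    0.09]
```

View pics/w9.png

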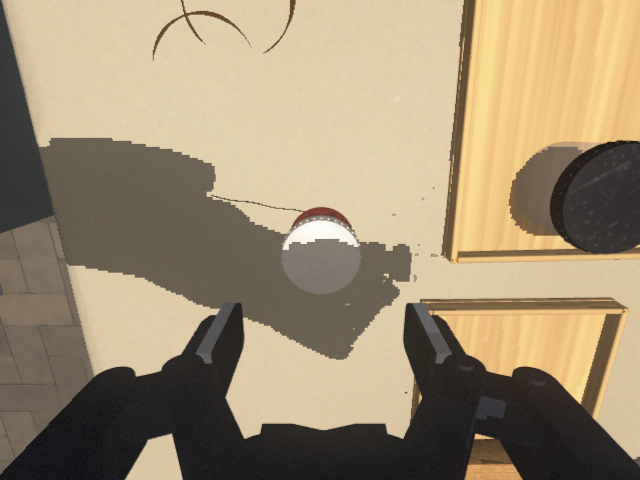

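```bash
python3 -m inch '{"travel":[[0,0,1],[-0.1,-0.1,3],[-0.2,-0.2,5.5],[-0.2,-0.2,8],[-0.2,-0.2,10],[-0.2,-0.2,11],[-0.2,-0.2,11.6],[-0.2,-0.2,11.8],[-0.2,-0.2,11.8],[-0.2,-0.2,11.8]],"twist":[0,0,0,0,0,0,0,0,0,0],"fingers":[7,7,7,7,7,7,7,7,7,7]}';python3 -m inch '{"travel":[[0,0,0],[0,0,0],[0,0,0],[0,0,0],[0,0,0],[0,0,0],[0,0,0],[0,0,0],[0,0,0],[0,0,0]],"twist":[0,0,0,0,0,0,0,0,0,0],"fingers":[6.6,6.2,5.8,5.4,5,4.5,4,4,4,4]}'
```

```text
clock: 20.9
eef_pos: [444.0, -91.4, 32.2]
tool_rot: [-3.141, 0.0, 1.572]
force: [-0.3, 0.4, -0.3]
width: 69.9
clock: 21.73
eef_pos: [444.2, -91.6, 32.9]
tool_rot: [3.141, -0.0, 1.571]
force: [-0.1, -0.2, 6.7]
width: 50.1
```

```bash
python3 -m inch '{"travel":[[0,0,-0.3],[0,0,-1],[0,0,-2.2],[0,0,-4],[0,0,-6],[0,0,-8],[0,0,-9.8],[0,0,-11],[0,0,-11],[0,0,-11]],"twist":[0,0,0,0,0,0,0,0,0,0],"fingers":[4,4,4,4,4,4,4,4,4,4]}'
python3 - <<'E'
from h import *
im=snap('wrist','w10.png'); im=snap('scene','s10.png')
E
python3 go.py 617 53 143 1.571
```

```text
clock: 22.57
eef_pos: [444.1, -91.2, 142.8]
tool_rot: [3.14, -0.0, 1.572]
force: [-0.2, 0.9, -2.3]
width: 50.5
t 22.67 pos [443.4 -91.1 141.8] rot [-3.140e+00 -1.000e-03  1.572e+00] w 50.3 F [ 0.1  0.4 -1.6]
travel cm [14.39 17.37 -0.14] norm 225.6 rotvec deg [-0.07 -0.03  0.05]
```

View pics/w10.png

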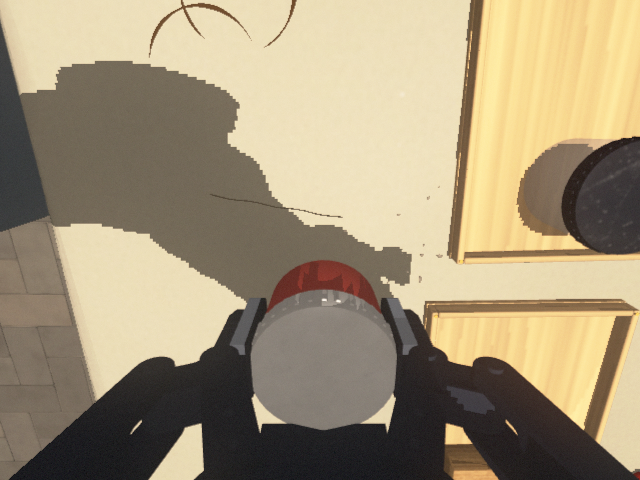

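View pics/s10.png

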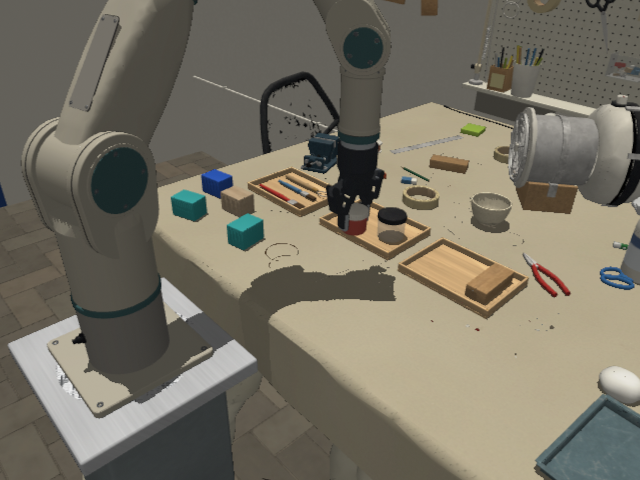

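```bash
python3 -m inch '{"travel":[[0.8,1,0],[2.4,3,0],[4.6,5.6,0],[7,8.5,0],[9.4,11.4,0],[11.6,14,0],[13.3,16.2,0],[14.2,17.2,0],[14.4,17.4,0],[14.4,17.4,0]],"twist":[0,0,0,0,0,0,0,0,0,0],"fingers":[4,4,4,4,4,4,4,4,4,4]}'; python3 -m inch '{"travel":[[0,0,0],[0,0,0.5],[0,0,1.5],[0,0,3],[0,0,4.5],[0,0,6],[0,0,7.3],[0,0,8],[0,0,8],[0,0,8]],"twist":[0,0,0,0,0,0,0,0,0,0],"fingers":[4,4,4,4,4,4,4,4,4,4]}'
python3 go.py 617 53 38.5 1.571
python3 - <<'E'
from h import *
im=snap('wrist','w11.png')
E
```

```text
clock: 23.5
eef_pos: [617.1, 53.0, 140.6]
tool_rot: [-3.139, 0.0, 1.573]
force: [-0.1, -0.2, -1.5]
width: 50.1
clock: 24.33
eef_pos: [617.7, 52.2, 62.1]
tool_rot: [-3.141, 0.0, 1.571]
force: [-0.3, -0.5, -1.5]
width: 50.6
t 24.33 pos [617.7  52.2  62.1] rot [-3.141  0.     1.571] w 50.6 F [-0.3 -0.5 -1.5]
travel cm [ 0.08 -0.07  2.36] norm 23.6 rotvec deg [-0.03  0.01 -0.01]
```

View pics/w11.png

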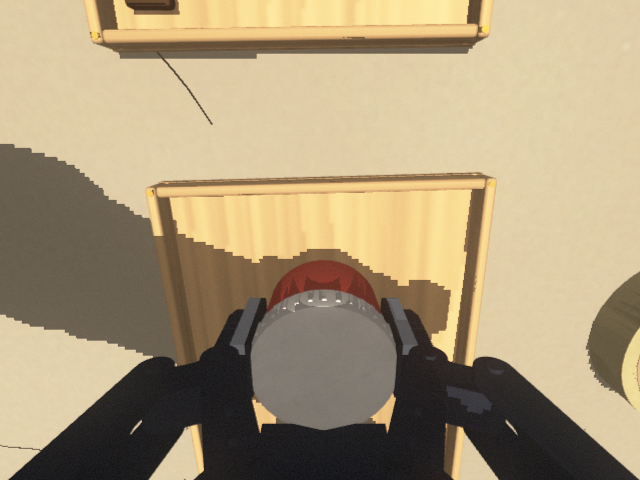

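```bash
python3 -m inch '{"travel":[[0,0,0.5],[0,0,1],[0,0,1.5],[0,0,1.9],[0,0,2.1],[0,0,2.2],[0,0,2.3],[0,0,2.35],[0,0,2.4],[0,0,2.4]],"twist":[0,0,0,0,0,0,0,0,0,0],"fingers":[4,4,4,4,4,4,4,4,4,4]}'
```

```text
clock: 25.22
eef_pos: [617.9, 52.6, 38.4]
tool_rot: [3.141, -0.0, 1.572]
force: [-0.1, -0.5, -1.7]
width: 50.2
```

```bash
python3 -m inch '{"travel":[[0,0,0.03],[0,0,0.06],[0,0,0.08],[0,0,0.1],[0,0,0.1],[0,0,0.1],[0,0,0.1],[0,0,0.1],[0,0,0.1],[0,0,0.1]],"twist":[0,0,0,0,0,0,0,0,0,0],"fingers":[4,4,4,4,4,4,4,4,4,4]}'
```

```text
clock: 26.05
eef_pos: [618.0, 52.6, 38.0]
tool_rot: [3.141, -0.0, 1.571]
force: [-1.9, -0.2, 4.8]
width: 50.2
```

Contact. Release gently.

```bash
python3 -m inch '{"travel":[[0,0,0],[0,0,0],[0,0,0],[0,0,0],[0,0,0],[0,0,0],[0,0,0],[0,0,0],[0,0,0],[0,0,0]],"twist":[0,0,0,0,0,0,0,0,0,0],"fingers":[4.8,5,5.2,5.4,5.6,5.9,6.2,6.6,6.8,6.8]}';python3 -m inch '{"travel":[[0,0,-0.3],[0,0,-1],[0,0,-2.5],[0,0,-5],[0,0,-7.5],[0,0,-10],[0,0,-11],[0,0,-11],[0,0,-11],[0,0,-11]],"twist":[0,0,0,0,0,0,0,0,0,0],"fingers":[6.8,6.8,6.8,6.8,6.8,6.8,6.8,6.8,6.8,6.8]}'
python3 - <<'E'
from h import *
im=snap('wrist','w12.png')
E
python3 go.py 431.7 295.5 160 1.651
```

```text
clock: 26.88
eef_pos: [617.9, 52.6, 37.3]
tool_rot: [-3.142, 0.0, 1.572]
force: [-0.0, -0.2, 0.1]
width: 68.0
clock: 27.72
eef_pos: [617.0, 53.0, 146.4]
tool_rot: [-3.14, -0.0, 1.572]
force: [0.5, 0.1, -0.7]
width: 68.2
t 27.77 pos [616.9  52.9 146. ] rot [-3.139 -0.     1.572] w 68.3 F [ 0.1 -0.1 -0.5]
travel cm [ 24.27 -18.5   -1.35] norm 305.5 rotvec deg [-0.14 -0.02 -4.54]
```

View pics/w12.png

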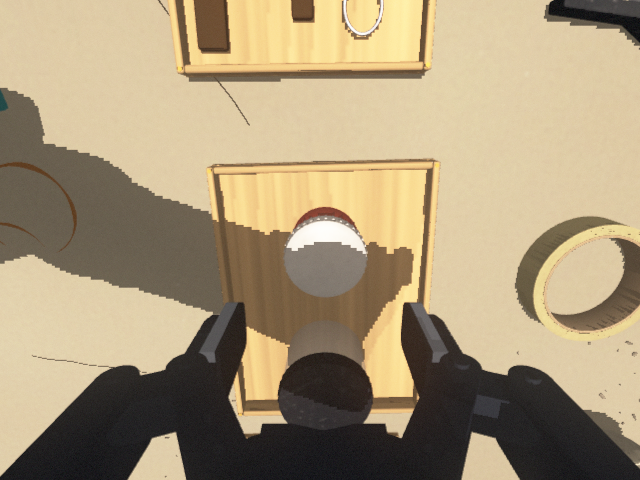

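```bash
python3 -m inch '{"travel":[[1,-0.8,0],[3,-2.3,-0.3],[6,-4.6,-0.6],[9.2,-7,-1],[12.4,-9.5,-1.3],[15.6,-11.9,-1.3],[18.8,-14.3,-1.3],[21.8,-16.6,-1.3],[23.8,-18.1,-1.3],[24.3,-18.5,-1.3]],"twist":[0,-1,-2,-3,-4,-4.5,-4.5,-4.5,-4.5,-4.5],"fingers":[7,7,7,7,7,7,7,7,7,7]}'
python3 - <<'E'
from h import *
im=snap('wrist','w13.png'); 
c=np.array([431.7,295.5]);y=0.08;ex=np.array([np.cos(y),np.sin(y)]);ey=np.array([-np.sin(y),np.cos(y)])
for a,b in((-1,-1),(1,-1),(1,1),(-1,1)):
    p=c+25*a*ex+35*b*ey; print(w2px(im,[*p,50]).round(1))
E
python3 go.py 431.7 295.5 33 1.651
```

```text
clock: 28.6
eef_pos: [427.2, 300.4, 158.7]
tool_rot: [-3.136, -0.001, 1.658]
force: [0.3, 0.0, -0.4]
width: 69.9
[295.2 305. ]
[364.9 305.6]
[369.6 210.3]
[293.3 209.7]
t 28.65 pos [428.3 299.4 159. ] rot [-3.137e+00 -1.000e-03  1.657e+00] w 70.1 F [-0.1  1.4 -0.2]
travel cm [-0.43  0.36 12.59] norm 126.1 rotvec deg [-0.25 -0.04  0.36]
```

View pics/w13.png

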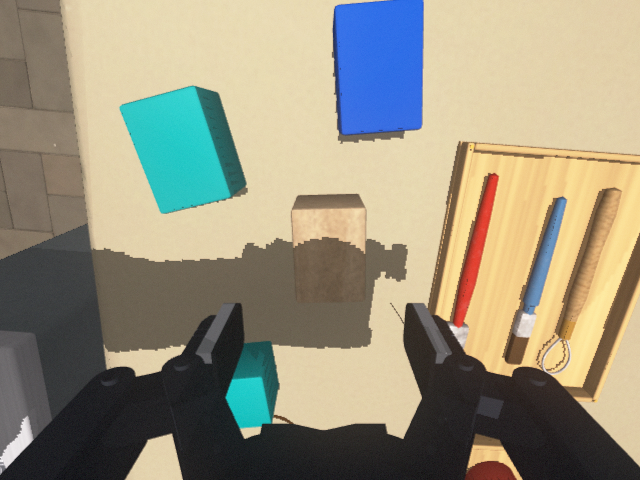

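```bash
python3 -m inch '{"travel":[[0,0,0.5],[0,0,2],[0,0,4],[0,0,5.5],[0,0,6.5],[0,0,7],[0,0,7],[0,0,7],[0,0,7],[0,0,7]],"twist":[0,0,0,0,0,0,0,0,0,0],"fingers":[7,7,7,7,7,7,7,7,7,7]}';python3 go.py 431.2 296 33 1.651
```

```text
clock: 29.48
eef_pos: [433.2, 295.6, 91.0]
tool_rot: [3.14, -0.001, 1.65]
force: [-0.0, -0.8, -0.8]
width: 70.3
t 29.48 pos [433.2 295.6  91. ] rot [ 3.14e+00 -1.00e-03  1.65e+00] w 70.3 F [-0.  -0.8 -0.8]
travel cm [ 0.05 -0.21  5.8 ] norm 58.1 rotvec deg [ 0.07 -0.04 -0.07]
```

```bash
python3 -m inch '{"travel":[[0,-0.1,0.5],[0,-0.2,1.5],[0,-0.2,3],[0,-0.2,4.2],[0,-0.2,5],[0,-0.2,5.5],[0,-0.2,5.7],[0,-0.2,5.7],[0,-0.2,5.7],[0,-0.2,5.7]],"twist":[0,0,0,0,0,0,0,0,0,0],"fingers":[7,7,7,7,7,7,7,7,7,7]}';python3 -m inch '{"travel":[[0,0,0],[0,0,0],[0,0,0],[0,0,0],[0,0,0],[0,0,0],[0,0,0],[0,0,0],[0,0,0],[0,0,0]],"twist":[0,0,0,0,0,0,0,0,0,0],"fingers":[6.6,6.2,5.8,5.4,5,4.5,4,4,4,4]}'
```

```text
clock: 30.32
eef_pos: [431.0, 295.5, 33.8]
tool_rot: [3.141, -0.0, 1.65]
force: [0.7, -0.1, 0.5]
width: 70.0
clock: 31.15
eef_pos: [430.8, 295.4, 33.7]
tool_rot: [3.141, -0.001, 1.65]
force: [-1.1, 0.5, 5.1]
width: 49.5
```

```bash
python3 -m inch '{"travel":[[0,0,-0.3],[0,0,-1],[0,0,-2.2],[0,0,-4],[0,0,-6],[0,0,-8],[0,0,-9.8],[0,0,-11],[0,0,-11.5],[0,0,-11.5]],"twist":[0,0,0,0,0,0,0,0,0,0],"fingers":[4,4,4,4,4,4,4,4,4,4]}'
python3 - <<'E'
from h import *
im=snap('wrist','w14.png')
E
python3 go.py 609 -212 145 1.59
```

```text
clock: 31.98
eef_pos: [431.0, 295.7, 149.2]
tool_rot: [3.14, -0.001, 1.65]
force: [-0.3, -0.5, -1.4]
width: 49.9
t 32.03 pos [430.5 295.5 148.3] rot [ 3.142 -0.     1.65 ] w 49.7 F [ 0.7 -0.7 -1.3]
travel cm [-52.01  13.75   0.32] norm 538.0 rotvec deg [ 0.   -0.02  3.46]
```

View pics/w14.png

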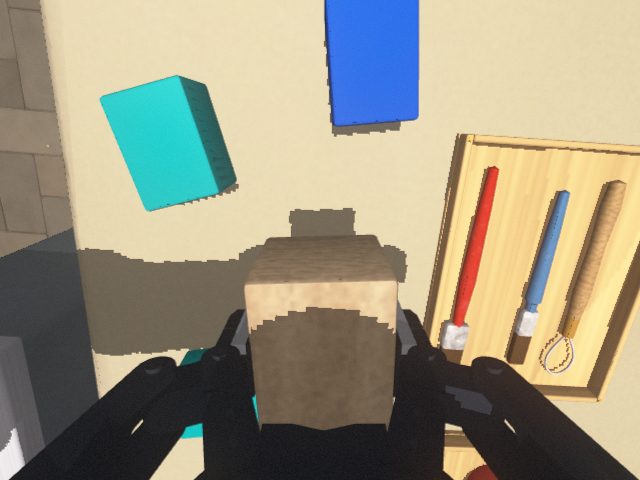

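```bash
python3 -m inch '{"travel":[[-1,0.3,0],[-3,0.8,0],[-6,1.6,0],[-9.5,2.5,0],[-13,3.4,0],[-16.5,4.4,0],[-20,5.3,0],[-23.5,6.2,0],[-27,7.1,0],[-30.5,8.1,0]],"twist":[0,0,1,1,2,2,3,3.5,3.5,3.5],"fingers":[4,4,4,4,4,4,4,4,4,4]}'
python3 go.py 609 -212 145 1.59
```

```text
clock: 32.87
eef_pos: [534.8, -5.1, 147.2]
tool_rot: [-3.139, 0.0, 1.588]
force: [0.6, 0.2, -1.2]
width: 49.3
t 32.87 pos [534.8  -5.1 147.2] rot [-3.139  0.     1.588] w 49.3 F [ 0.6  0.2 -1.2]
travel cm [-20.81   7.07   0.21] norm 219.8 rotvec deg [-0.14  0.01 -0.12]
```

```bash
python3 -m inch '{"travel":[[-3.5,1.2,0],[-7,2.4,0],[-10.5,3.6,0],[-14,4.8,0],[-17,5.8,0],[-19.3,6.6,0],[-20.5,7,0],[-20.8,7.1,0],[-20.8,7.1,0],[-20.8,7.1,0]],"twist":[0,0,0,0,0,0,0,0,0,0],"fingers":[4,4,4,4,4,4,4,4,4,4]}'
python3 go.py 609 -212 65 1.59;python3 - <<'E'
from h import *
im=snap('wrist','w15.png')
E
```

```text
clock: 33.7
eef_pos: [609.7, -206.9, 147.4]
tool_rot: [-3.14, -0.003, 1.59]
force: [-0.2, 0.5, -1.6]
width: 49.7
t 33.7 pos [ 609.7 -206.9  147.4] rot [-3.14e+00 -3.00e-03  1.59e+00] w 49.7 F [-0.2  0.5 -1.6]
travel cm [-0.53 -0.07  8.24] norm 82.6 rotvec deg [-0.1  -0.14  0.01]
```

View pics/w15.png

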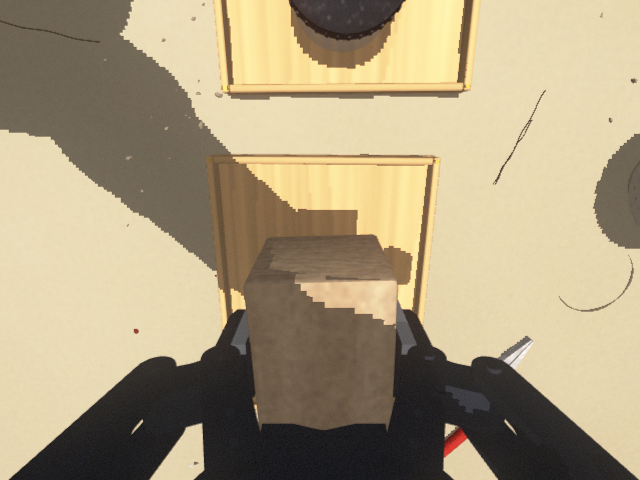

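```bash
python3 -m inch '{"travel":[[0,0,0.5],[0,0,1.5],[0,0,3],[0,0,4.5],[0,0,6],[0,0,7.3],[0,0,8],[0,0,8.2],[0,0,8.2],[0,0,8.2]],"twist":[0,0,0,0,0,0,0,0,0,0],"fingers":[4,4,4,4,4,4,4,4,4,4]}'
python3 go.py 609 -211 39.5 1.59;python3 - <<'E'
from h import *
im=snap('scene','s16.png'); f=cv2.imread('pics/s16.png'); cv2.imwrite('pics/s16c.png',cv2.resize(f[200:320,380:540],None,fx=4,fy=4,interpolation=cv2.INTER_CUBIC))
E
```

```text
clock: 34.58
eef_pos: [610.7, -209.2, 66.8]
tool_rot: [3.141, 0.001, 1.589]
force: [0.3, -0.3, -0.7]
width: 49.5
t 34.58 pos [ 610.7 -209.2   66.8] rot [3.141e+00 1.000e-03 1.589e+00] w 49.5 F [ 0.3 -0.3 -0.7]
travel cm [-0.17 -0.18  2.73] norm 27.4 rotvec deg [ 0.04  0.03 -0.06]
```

View pics/s16c.png

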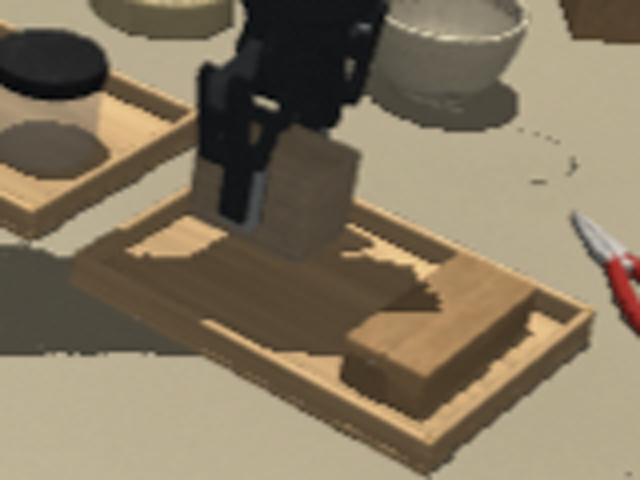

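Held level, clear of the pine block. Lower.

```bash
python3 -m inch '{"travel":[[0,0,0.5],[-0.1,0,1],[-0.1,-0.1,1.5],[-0.1,-0.1,2],[-0.1,-0.1,2.4],[-0.1,-0.1,2.55],[-0.1,-0.1,2.65],[-0.1,-0.1,2.7],[-0.1,-0.1,2.7],[-0.1,-0.1,2.7]],"twist":[0,0,0,0,0,0,0,0,0,0],"fingers":[4,4,4,4,4,4,4,4,4,4]}'; python3 -m inch '{"travel":[[0,0,0.02],[0,0,0.04],[0,0,0.06],[0,0,0.06],[0,0,0.06],[0,0,0.06],[0,0,0.06],[0,0,0.06],[0,0,0.06],[0,0,0.06]],"twist":[0,0,0,0,0,0,0,0,0,0],"fingers":[4,4,4,4,4,4,4,4,4,4]}'
```

```text
clock: 35.47
eef_pos: [609.5, -210.1, 39.5]
tool_rot: [3.141, 0.0, 1.589]
force: [0.2, 0.2, -1.6]
width: 49.4
clock: 36.3
eef_pos: [609.5, -210.0, 38.8]
tool_rot: [3.141, -0.0, 1.589]
force: [-0.9, 0.2, 1.6]
width: 49.7
```

```bash
python3 -m inch '{"travel":[[0,0,0.02],[0,0,0.02],[0,0,0.02],[0,0,0.02],[0,0,0.02],[0,0,0.02],[0,0,0.02],[0,0,0.02],[0,0,0],[0,0,0]],"twist":[0,0,0,0,0,0,0,0,0,0],"fingers":[4,4,4.8,5,5.2,5.4,5.7,6,6.4,6.8]}';python3 -m inch '{"travel":[[0,0,-0.3],[0,0,-1],[0,0,-2.5],[0,0,-5],[0,0,-7.5],[0,0,-10],[0,0,-12.5],[0,0,-15],[0,0,-16],[0,0,-16]],"twist":[0,0,0,0,0,0,0,0,0,0],"fingers":[6.8,6.8,6.8,6.8,6.8,6.8,6.8,6.8,6.8,6.8]}'
python3 - <<'E'
from h import *
im=snap('wrist','w17.png'); im=snap('scene','s17.png');f=cv2.imread('pics/s17.png'); cv2.imwrite('pics/s17c.png',cv2.resize(f[160:320,230:540],None,fx=2.5,fy=2.5,interpolation=cv2.INTER_CUBIC))
E
python3 go.py 450 -330 220 1.57
```

```text
clock: 37.13
eef_pos: [609.4, -210.0, 38.6]
tool_rot: [-3.142, 0.0, 1.589]
force: [0.4, -0.8, -0.4]
width: 67.8
clock: 37.97
eef_pos: [610.9, -211.1, 202.6]
tool_rot: [3.136, 0.002, 1.589]
force: [-0.2, -0.7, -0.3]
width: 68.1
t 38.07 pos [ 609.2 -209.6  198.7] rot [ 3.141e+00 -1.000e-03  1.589e+00] w 67.9 F [ 0.  -0.4 -0.7]
travel cm [-11.74 -16.14  -2.14] norm 200.7 rotvec deg [ 0.01 -0.03  1.09]
```

View pics/w17.png

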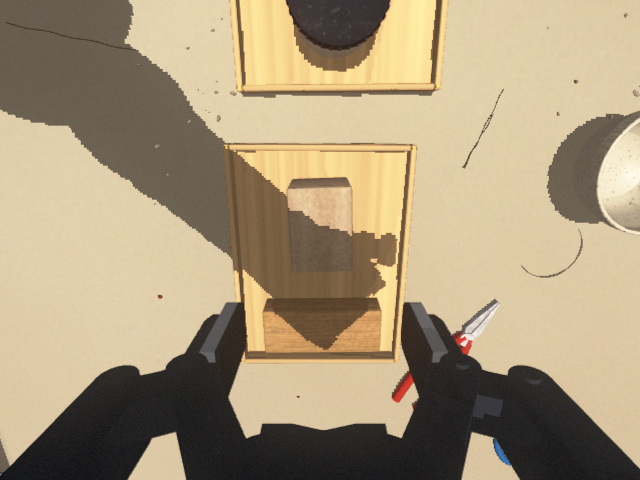

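View pics/s17c.png

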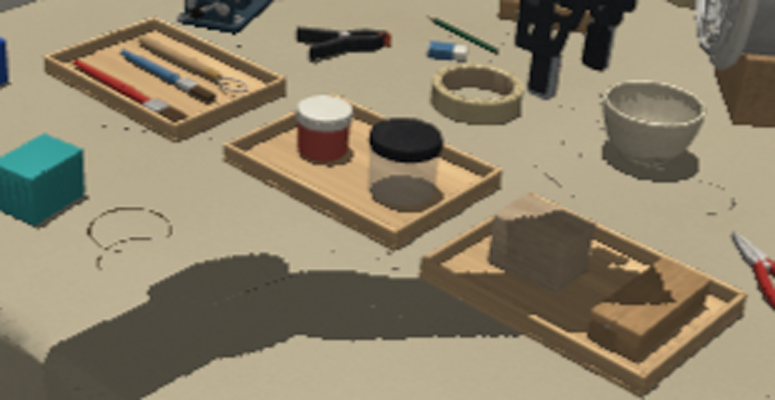

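Run:
```python
from h import *
im=snap('top','t18.png');f=cv2.imread('pics/t18.png'); cv2.imwrite('pics/t18c.png',cv2.resize(f[150:250,160:420],None,fx=3,fy=3,interpolation=cv2.INTER_CUBIC))
g=cv2.imread('pics/top0.png')
cv2.imwrite('pics/t0c.png',cv2.resize(g[150:250,160:420],None,fx=3,fy=3,interpolation=cv2.INTER_CUBIC))
```

```text
(no output)
```

View pics/t18c.png

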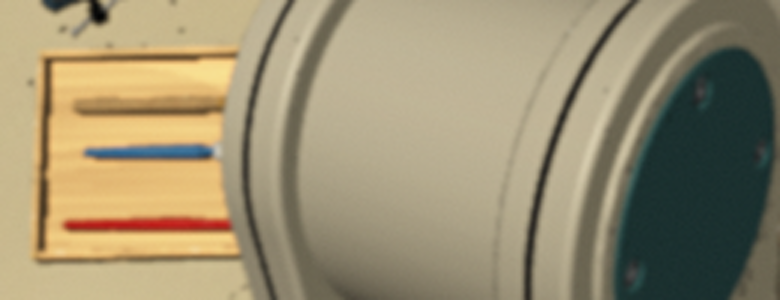

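View pics/t0c.png

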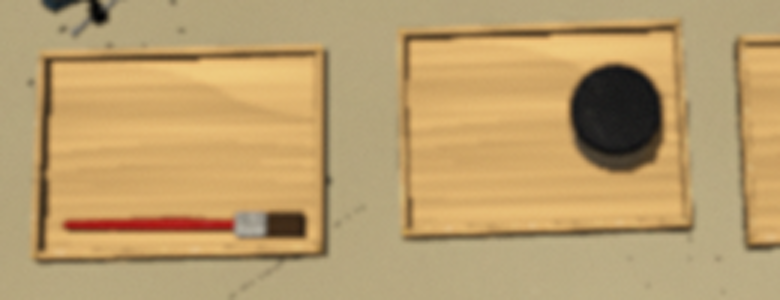

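```bash
python3 -c "
from cell import ctrl
print(ctrl.finish_job())"
```

```text
the job is handed in; nothing more can be done
None
```

I sorted all four things into their trays and handed the job in at about 38 s of robot time. The small brush and loop tool lie flat beside the long red brush. The small pot stands beside the other pot, and the plywood block stands beside the pine block.

**Placing:** The loop tool, pot and plywood block were lowered until the force reading showed floor contact, then released. The small brush was lowered slowly to its worked-out resting height and released there. I took no reading of its floor contact at the moment of release. The highest wrist force I saw at the end of any move was about 7 N.

**Last pictures:** In the wrist and scene views, everything is wholly inside its tray, nothing lies on anything else, and the gripper is clear at about 200 mm height.

**What was already in the trays:** The red brush is at the same pixels as at the start. The black-lidded pot's position also agrees in the scene view. I checked the pine block only by eye, because the arm hid that tray in the last top view.

No checks failed or disagreed. The one deviation was the measured position lagging by a few mm after fast moves, which I let settle or corrected before gripping or putting down.

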